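# Press the circuit board onto the test jig's needle bed

### The arm

A 7-joint arm with a two-finger parallel gripper is mounted at the origin on the work surface. World frame = base frame: x ahead of the robot, y to its left, z up, the work surface at z = 0. Lengths are in mm, angles in rad, forces in N, time in s.
With the tool pointing down it reaches from about 400 to 875 mm from the base axis. Payload 19.3 kg.
Tool frame: the origin (TCP) lies at the very end of the fingers, on their centre line; the grasp point (between the pads) lies 19 mm behind it (grip_point_offset is the z of the grasp point in the tool frame, in mm); z points along the fingers, x is the direction in which the jaws open and shut, and the axes are right-handed (so a half turn about z gives the same grasp; the last joint's range is limited). The gripper opens to 85 mm and grips with 20 to 120 N. Pads are 22 mm wide; open, the fingers measure 114 mm over their backs; the gripper's body (76 mm by 85 mm) begins 54 mm behind the grasp point. The pads swing forward as they close: fully open they stand 13 mm farther back than shut.
Start: joints at [1.185, 0.521, -0.036, 1.599, 0.021, 1.021, -0.113], TCP at [194.083, -594.093, 231.291] pointing down, gripper open.
Joint ranges: [-2.91, 2.91], [-0.3, 2.13], [-1.5, 1.42], [0.17, 2.43], [-1.26, 4.41], [0.16, 1.93], [-2.52, 2.52]. Speed limits (rad/s): [1.89, 1.89, 2.39, 2.39, 3.01, 3.01, 3.01].

### API

Orientations are given as a 3x3 rotation matrix whose columns are the frame's x, y, z axes.
In Python, from workcell import movep, movel, goto_joints, open_gripper, clamp, wait, inverse_kinematics, read_state, camera, PlanningError, finish_job, grip_point_offset gives the robot as it stands. Calls block until the motion is done:
- movep(position, orientation): joint-space move of the TCP to a pose.
- movel(position, frame=None, max_speed=150, guard=None): straight line of the TCP; frame=None keeps the orientation; max_speed is the mean speed in mm/s. With guard (N) it stops when the force on the tool has changed by that much, and returns True; else False.
- goto_joints(angles): joint-space move.
- open_gripper() and clamp(): open the fingers fully, or close them until they stop; the grip force is fixed at half the most.
- wait(seconds).
- inverse_kinematics(position, orientation): joint angles nearest the present ones, or None.
- read_state(): the state.
- camera(name): name is "side" or "top" or "wrist"; returns a dict with "image" (384x512x3 uint8, blue, green, red), "range_z" (384x512 float32, mm along the optical axis (not along the pixel's ray), 0 where there is no reading), "fx", "fy", "cx", "cy" (pixels), "cam_to_world" (4x4, takes a point from camera to world coordinates). Camera axes: x right, y up, looking along -z (the intrinsics and any distortion apply to the point x, -y, -z); pixel columns grow to the right and rows downward; lengths in mm; the calibration is good to about 2 mm. A picture is of the moment at which its call begins.
A pose or a line that the arm cannot do raises PlanningError and nothing moves.
- finish_job(): hands the job in, once; it reports no verdict.
The state is a dict: "time": time; "qpos": joint angles; "qvel": joint speeds; "joint_efforts": joint torques, N m; "eef_pos": TCP position; "tool_rot": TCP orientation; "ft_force": force on the tool from outside, world axes, zero at the start; "torque": the same for the moment, N m; "finger_gap": finger opening in mm.
Only numpy, scipy, OpenCV 4.12 (cv2) and the standard library are available. Lean on these libraries where they do the work, as an engineer would, in place of code of your own. Each camera call takes 0.05 s, during which the arm holds its last target. There are 200 camera calls.

### The job

Of the two identical spring-up test jigs on the repair bench, take the one with a circuit board mounted on its tilted flap. Push that flap down by the rubber pad at its raised edge, without touching the board, until the flap lies level, hold it there for about two seconds, then let it go so that it springs back up. Leave the empty jig's flap alone.

Things in the scene. Friction and masses are not known exactly. Their poses are not given: they have to be found in the camera images.
- board_flap (a joint): Hinge of the flap with the board. 0 rad: at rest, sprung up 0.5 rad (29 degrees), raised free edge towards the robot; 0.5 rad: pressed level, on its stop. Aluminium plate 180 mm from hinge to free edge, 110 wide, 8 thick; hinge axis 40 mm above the bench. At the pad 2 N starts it, 9 N holds it level; let go, it springs back. Grey base 220 x 135 x 20 mm, fixed to the bench, turned up to 0.5 rad.
- board_pad (a point): Centre of the top of the rubber push pad on that flap: 50 mm along the flap, 70 across, 6 high, flush with the raised free edge. 155 mm along the flap from the hinge; 123 mm above the bench at rest, 50 when level, having then moved 24 mm horizontally away from the hinge. Axes move with the flap: x from free edge to hinge, y along the hinge axis, z out of its top face.
- circuit_board: Green circuit board 80 x 80 mm, 4 mm thick with black chips and connectors up to 10 mm high, screwed to the flap between the pad and the hinge; 30 mm of bare flap lies between its edge and the pad. Origin: centre of its underside; axes as board_pad.
- spare_flap (a joint): Hinge of the identical, empty jig's flap (rubber pad but no board), same values: 0 rad sprung up, 0.5 rad level. To be left alone.

How it is judged:
By the outcome, as a careful person would: the job done as asked, in the order asked, and still so for the second after the job is handed in, with the robot touching nothing.
It also fails if it takes over 32 s, if anything falls off the work surface, if the arm or the gripper's body presses on something with over 40 N, if the wrist force passes 120 N, or if a joint passes its speed limit or range.

## Working session

There is one attempt and no reset: what is moved stays moved. The work goes in short steps, each a Python script; the robot and the scene stay as the last script left them, time stands still between calls to the robot, and variables do not carry over. Pictures are saved under pics/ and viewed, about 8 in all and at most 12, crops included, and the job is handed in when it is done.

```bash
mkdir -p pics; cat > h.py <<'E'
import numpy as np, cv2
from workcell import *
def pts(c):
    h,w=c["range_z"].shape
    u,v=np.meshgrid(np.arange(w),np.arange(h)); d=c["range_z"]
    P=np.stack([(u-c["cx"])/c["fx"]*d,-(v-c["cy"])/c["fy"]*d,-d],-1)
    T=np.array(c["cam_to_world"]); return P@T[:3,:3].T+T[:3,3]
E
python3 - <<'E'
from h import *
import pickle
a=camera("top");b=camera("side")
pickle.dump((a,b),open("c.pkl","wb"))
cv2.imwrite("pics/a.png",np.vstack([a["image"],b["image"]])[:, :] if 0 else a["image"]);cv2.imwrite("pics/b.png",b["image"])
print({k:a[k] for k in a if k not in("image","range_z")},(a["range_z"]>0).mean(),(b["range_z"]>0).mean(),b["cam_to_world"])
print(read_state(),grip_point_offset)
E
```

```text
{'fx': 444.6211026508791, 'fy': 444.6211026508791, 'cx': 255.5526572603232, 'cy': 192.55650561482645, 'cam_to_world': array([[-9.53203395e-03,  9.95160251e-01, -9.78019147e-02,
         4.92445768e+02],
       [-9.99946358e-01, -9.88260995e-03, -3.10073645e-03,
        -8.41955509e+00],
       [-4.05226784e-03,  9.77671122e-02,  9.95201071e-01,
         1.30537306e+03],
       [ 0.00000000e+00,  0.00000000e+00,  0.00000000e+00,
         1.00000000e+00]])} 0.9962005615234375 0.9962209065755209 [[-9.97617754e-01  5.64020604e-02 -3.97193198e-02  5.58294867e+02]
 [-6.72946485e-02 -6.69035660e-01  7.40177490e-01  8.41088227e+02]
 [ 1.51738941e-02  7.41087102e-01  6.71237409e-01  9.08245146e+02]
 [ 0.00000000e+00  0.00000000e+00  0.00000000e+00  1.00000000e+00]]
{'time': 0.1, 'qpos': array([ 1.18479902,  0.5219378 , -0.03635372,  1.59994246,  0.02120735,
        1.02106794, -0.11282739]), 'qvel': array([ 0.00066703, -0.00184767, -0.0011523 , -0.00079984,  0.00038233,
       -0.00106206,  0.00053429]), 'joint_efforts': array([ 4.74570435e-03, -9.28490353e+01,  1.98455192e+00, -3.70532370e+01,
        1.80281710e-02,  5.30918391e-03,  1.78272535e-05]), 'eef_pos': array([ 194.00136943, -593.82526696,  230.79638822]), 'tool_rot': array([[ 3.10562975e-01, -9.50552740e-01, -3.57413471e-04],
       [-9.50552313e-01, -3.10563175e-01,  9.02173713e-04],
       [-9.68563156e-04,  5.95584494e-05, -9.99999529e-01]]), 'ft_force': array([-0.59514782,  0.73142888,  0.06845054]), 'torque': array([-0.0244351 , -0.0173876 ,  0.03328359]), 'finger_gap': 85.2505352726216} -18.700000000000003
```

View pics/a.png

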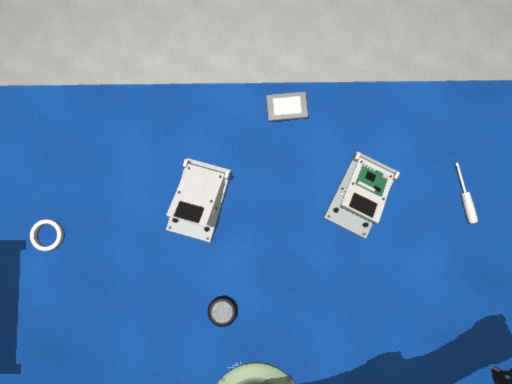

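View pics/b.png

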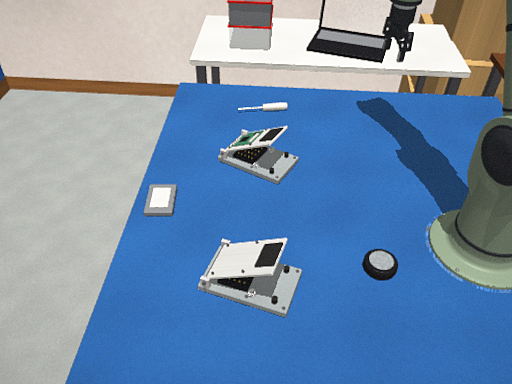

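The top view shows the board jig on the right: green board near (373,180), black pad near (363,206), hinge along (358,155)–(397,175). The empty jig is on the left, with its pad near (189,212).

```bash
python3 - <<'E'
from h import *
import pickle
a,b=pickle.load(open("c.pkl","rb"))
P=pts(a);im=a["image"].astype(int);hsv=cv2.cvtColor(a["image"],cv2.COLOR_BGR2HSV)
R=np.zeros(im.shape[:2],bool);R[150:240,320:405]=1
def biggest(m):
    n,l,s,c=cv2.connectedComponentsWithStats(m.astype(np.uint8)); i=1+s[1:,4].argmax(); return l==i
dark=biggest(R&(im.max(2)<60)&(P[...,2]>90))
gr=R&(hsv[...,0]>45)&(hsv[...,0]<85)&(hsv[...,1]>80)
rect=cv2.minAreaRect(np.argwhere(dark)[:,::-1].astype(np.float32))
print(rect,dark.sum(),P[dark].mean(0),P[dark].min(0),P[dark].max(0)); print("green",P[gr].mean(0))
fl=biggest(R&(P[...,2]>45)&(P[...,2]<140))
Q=P[fl]; m=Q.mean(0); n=np.linalg.svd(Q-m,full_matrices=0)[2][2]; n*=np.sign(n[2]); print("flap",m,n,np.arccos(n[2]))
# upslope horizontal dir = -n_xy
d=-n[:2]/np.linalg.norm(n[:2]);print("free dir",d, "yaw of +x(free->hinge)",np.arctan2(-d[1],-d[0]))
# pad rect corners onto its plane
q=P[dark];mp=q.mean(0)
c=cv2.minAreaRect((q[:,:2]).astype(np.float32));print(c)
# base outline
bs=R&(im.min(2)>90)&(P[...,2]>12)
print("base+flap rect",cv2.minAreaRect(P[bs][:,:2].astype(np.float32)))
x=np.r_[-d,0];y=np.r_[-x[1],x[0],0]
for g in (gr,dark):
    w=(P[g]-mp);print([ (np.percentile(w@v,2),np.percentile(w@v,98)) for v in (x,y)])
E
```

```text
((362.9000244140625, 204.70001220703125), (25.491174697875977, 12.969194412231445), 26.56505012512207) 319 [ 573.0665834  -288.86194884  128.65756079] [ 492.44576788 -324.45821063  111.6594096 ] [ 603.07448936   -8.41955509 1305.37306461]
green [ 645.7225938  -329.37155669   80.86361833]
flap [ 619.79590164 -312.71783266   93.00515386] [ 0.42411182 -0.21728002  0.87915787] 0.49670422767297406
free dir [-0.88999907  0.45596233] yaw of +x(free->hinge) -0.4734531885872607
((551.9468994140625, -163.29335021972656), (63.983909606933594, 325.5935363769531), 9.898564338684082)
base+flap rect ((551.9371948242188, -239.7010040283203), (205.08729553222656, 431.3471374511719), 39.85430145263672)
[(np.float64(51.410701248449556), np.float64(112.51265290988154)), (np.float64(-38.55003159031799), np.float64(35.943950257047746))]
[(np.float64(-17.798108209722965), np.float64(19.22129110670375)), (np.float64(-31.139062530241443), np.float64(30.70675601983724))]
```

```bash
cat >> h.py <<'E'
yaw=-0.473; X=np.array([np.cos(yaw),np.sin(yaw),0]); Y=np.array([-X[1],X[0],0]); Z=np.array([0,0,-1.])
pad=np.array([573.5,-291,123])
E
python3 - <<'E'
from h import *
clamp()
q0=read_state()["qpos"]; best=None
for s in (1,-1):
    F=np.stack([s*Y,np.cross(Z,s*Y),Z],1); q=inverse_kinematics(pad+[0,0,67],F); print(s,q)
    if q is not None and (best is None or abs(q-q0).max()<best[0]): best=(abs(q-q0).max(),F)
F=best[1]; np.save("F.npy",F)
movep(pad+[0,0,67],F); 
s=read_state();print(s["time"],s["eef_pos"],s["ft_force"],s["finger_gap"])
a=camera("side");w=camera("wrist")
cv2.imwrite("pics/c.png",np.hstack([cv2.resize(a["image"][80:220,170:370],(400,280)),cv2.resize(w["image"],(373,280))]))
E
```

```text
1 [ 0.78276246  0.66238481 -0.63594873  1.56561624  0.43257374  1.05792545
  1.13056764]
-1 [ 0.34170429  0.59416019  0.05448612  1.59201754 -0.037318    0.95643173
 -1.63541157]
2.6417 [ 572.95150023 -292.15565141  189.96932166] [0.16526442 0.37616755 0.0605069 ] -0.1246850549422693
```

View pics/c.png

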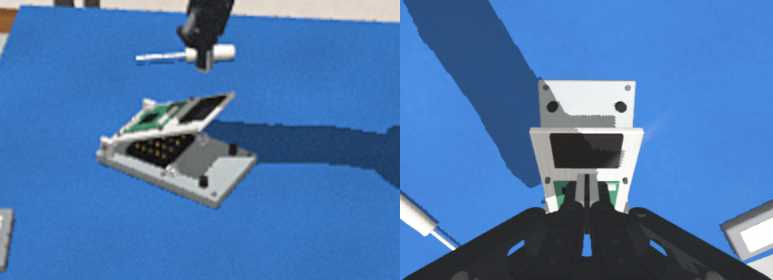

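The tool is in line with the pad centre, so I'm pressing along the pad's arc.

```bash
python3 - <<'E'
from h import *
s0=read_state()["ft_force"]
def tcp(t,dz=0):
    hz=155*np.cos(t)-10*np.sin(t); z=40+155*np.sin(t)+10*np.cos(t)+11*np.tan(t)
    p=pad-X*(hz-131.23); p[2]=z+dz; return p
def rep(l):
    s=read_state();print(l,round(s["time"],2),s["eef_pos"].round(1),(s["ft_force"]-s0).round(1))
movel(tcp(.5,15),max_speed=60); rep("above")
for t in (.5,.4,.3,.2,.1,.03):
    g=movel(tcp(t),max_speed=40,guard=35); rep((t,g))
    if g: break
else:
    g=movel(tcp(0,-6),max_speed=12,guard=14); rep(("end",g))
    c=camera("side"); cv2.imwrite("pics/d.png",cv2.resize(c["image"][80:220,170:370],(800,560)))
    rep("hold")
    if read_state()["eef_pos"][2]<54: 
        wait(2.1); rep("held")
        c=camera("side"); cv2.imwrite("pics/e.png",cv2.resize(c["image"][80:220,170:370],(800,560)))
E
```

```text
above 3.66 [ 573.7 -291.   144.5] [ 0.3 -0.5  0.4]
(0.5, False) 4.18 [ 573.5 -290.9  129. ] [-1.2 -0.9 -0.6]
(0.4, False) 4.75 [ 566.7 -287.4  114.2] [0.7 1.4 3.2]
(0.3, False) 5.32 [ 561.3 -284.7   99. ] [-1.5  1.2  5.2]
(0.2, False) 5.88 [ 557.  -282.5   83.2] [-1.2  1.2  6.5]
(0.1, False) 6.45 [ 554.1 -281.    66.9] [-0.8  1.1  7. ]
(0.03, False) 6.89 [ 552.9 -280.4   55.4] [-0.9  1.6  7.2]
('end', True) 7.49 [ 552.5 -280.2   49.7] [-5.   2.6 18.6]
hold 7.54 [ 552.4 -280.1   49.7] [-4.3  1.5 17. ]
held 9.64 [ 552.4 -280.1   49.7] [-4.1  2.  16.7]
```

View pics/d.png

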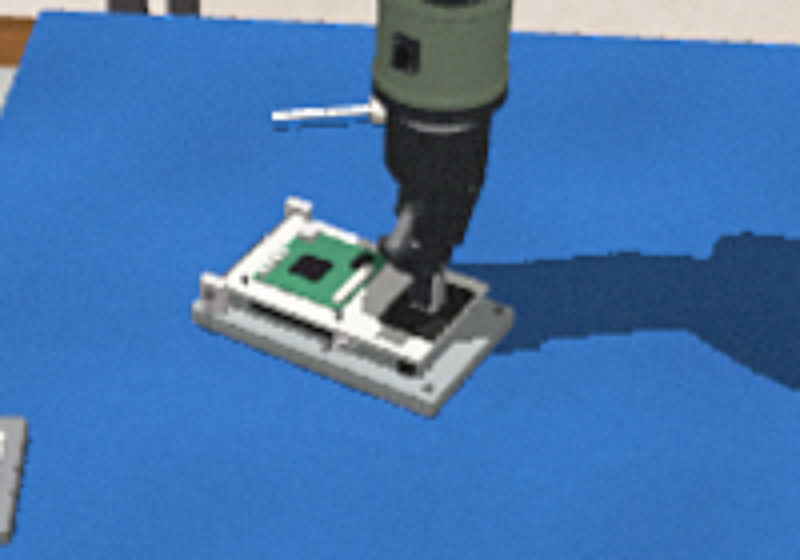

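The flap is level under the fingertips and on its stop: TCP at 49.7 mm, about 17 N. The board is untouched. It has been held 2.15 s, so I'm releasing it back along the arc.

```bash
python3 - <<'E'
from h import *
def tcp(t,dz=0):
    hz=155*np.cos(t)-10*np.sin(t); z=40+155*np.sin(t)+10*np.cos(t)+11*np.tan(t)
    p=pad-X*(hz-131.23); p[2]=z+dz; return p
for t in (.17,.34,.5): movel(tcp(t,4),max_speed=90)
movel(tcp(.5,110),max_speed=150); wait(.5)
s=read_state();print(s["time"],s["eef_pos"],s["ft_force"])
c=camera("side"); cv2.imwrite("pics/f.png",cv2.resize(c["image"][80:330,140:370],(644,600)[:2]))
import pickle
b0=pickle.load(open("c.pkl","rb"))[1]
P0,P1=pts(b0),pts(c)
for n,r in (("board",(slice(120,185),slice(215,300))),("spare",(slice(235,315),slice(195,305)))):
    print(n,"median |dz|",np.median(abs(P1[r]-P0[r])[...,2]),"p95",np.percentile(abs(P1[r]-P0[r])[...,2],95))
E
```

```text
12.4917 [ 573.48773894 -291.00020665  239.00711994] [ 0.04069688 -0.27475811 -0.01789348]
board median |dz| 1.8495699135157793 p95 5.393576023871334
spare median |dz| 1.5597790487244652 p95 4.727523836916554
```

View pics/f.png

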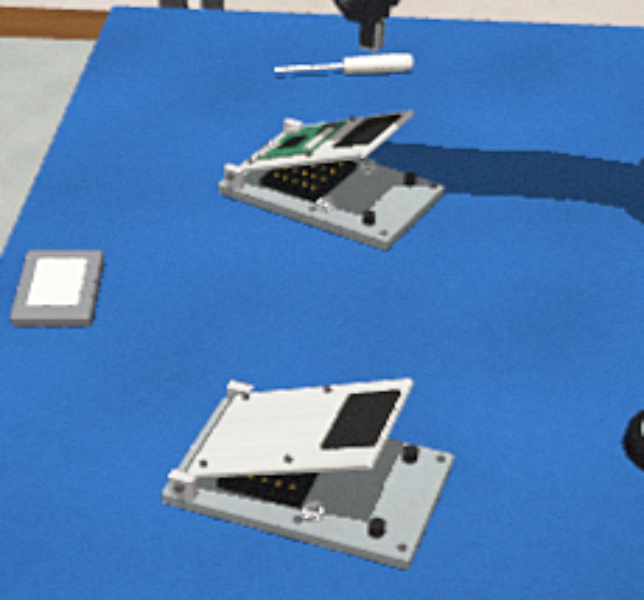

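Both flaps are sprung up, and the tool is clear.

```bash
python3 -c "
from h import *
finish_job()"
```

```text
the job is handed in; nothing more can be done
```

I pressed the flap with the circuit board (right-hand jig in the top view) down by its rubber pad with the closed fingers, following the pad's arc. It was held level for about 2.15 s, then released, and the job is handed in.

- **Level:** the fingertips were at 49.7 mm (50 mm expected) with a steady 17 N, about 8 N more than holding it level takes, so the flap was on its stop. The side picture showed it level, with the fingers on the pad only and clear of the board.
- **After release:** the flap was back up, with heights matching the first picture to about 2 mm (median). The empty jig had not moved, the wrist force was near zero and the tool was about 110 mm above the pad. The clock read about 12.5 s.

None of the checks failed or disagreed.

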